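# Clear the tester plate and seat the next core

### The job

Stand the orange scraper up on its blade on the black rubber mat and let go of it, then take it again and with it wipe all five clay chips off the steel plate into the yellow tray, never touching a chip with the gripper. Then put the scraper back upright on the mat and, without lifting or tipping it, push the round clay core along the plate until it sits centred against both faces of the V-stop. Leave the other things on the table where they are.

Things in the scene. Friction and masses are not known exactly. Their poses are not given: they have to be found in the camera images.
- bolster: fixed blue bolster of a compression tester, flat steel plate on top; x: way the core is pushed, y: across the plate to the chip tray, z up; origin on the table under the plate. Plate top z 50 mm, x -150 to 145, y -78 to 78. Yellow panel on the -y side. Steel post, 18 mm diameter, 60 mm above the plate, at (130, 0)
- v_seat (a point): point on the plate top at bolster (75, 0, 50 mm): the core's axis when it touches both faces of the V-stop (axes as bolster). V-stop: two dark steel cheeks on the plate, a 90 degree V opening to bolster -x, symmetric about y = 0, 40 mm tall, 14 mm thick; apex at bolster (110, 0), front ends at x 71, y +-39, outermost y +-49
- tray_mid (a point): middle of the inner floor of the yellow open tray along the plate's +y edge (axes as bolster); floor 5 mm above the table; inside, bolster x -145 to 140, y 78 to 173; walls 35 mm tall
- mat: fixed black rubber parking mat, 130 x 130 x 4 mm, flat on the table; origin at the centre of its underside
- scraper: orange scraper block, black rubber blade, 180-290 g, starting flat on its side. Its x runs from blade to handle (-42 to 42 mm); y across; 44 mm thick throughout (z 0 to 44, z up while it lies). Blade foot: x -42 to -20, 84 wide in y. Handle: x -20 to 42, 36 wide in y. Origin: centre of the side it starts on. Standing on its blade: x straight up, 84 tall, foot 84 x 44 mm
- blade_edge (a point): centre of the scraper's blade underside (84 x 44 mm flat), the face that goes down; axes as scraper
- handle_end (a point): centre of the end face of the scraper's handle, 84 mm from blade_edge; axes as scraper
- core: terracotta-coloured fired-clay core (cylinder) standing on the plate at the end away from the V-stop: 50 mm diameter, 70 mm tall, 210-420 g; origin at the centre of its underside
- chip0: loose terracotta-coloured chip, about 19 x 15 x 15 mm, 12 g, on the plate between core and V-stop; origin at the centre of its underside (as it lies at first)
- chip1: loose terracotta-coloured chip, about 19 x 15 x 15 mm, 12 g, on the plate between core and V-stop; origin at the centre of its underside (as it lies at first)
- chip2: loose terracotta-coloured chip, about 19 x 15 x 15 mm, 12 g, on the plate between core and V-stop; origin at the centre of its underside (as it lies at first)
- chip3: loose terracotta-coloured chip, about 19 x 15 x 15 mm, 12 g, on the plate between core and V-stop; origin at the centre of its underside (as it lies at first)
- chip4: loose terracotta-coloured chip, about 19 x 15 x 15 mm, 12 g, on the plate between core and V-stop; origin at the centre of its underside (as it lies at first)
- oil: bystander: green oil bottle with red cap, 52 mm diameter, 140 mm tall, standing; origin at the centre of its underside
- meter: bystander: black hand-held meter lying flat, 70 x 125 x 24 mm; origin at the centre of its underside
- weight: bystander: brass weight with a knob, 64 mm diameter, 66 mm tall; origin at the centre of its underside
- spanner: bystander: steel spanner lying flat, 160 mm long along its x; origin on its underside
- brush: bystander: hand brush lying flat, 190 mm long along its x; origin on its underside
- cup: bystander: white ceramic mug, 76 mm diameter, 85 mm tall, handle towards its +y; origin at the centre of its underside
- piston: bystander: bright steel round piston standing, 40 mm diameter, 80 mm tall; origin at the centre of its underside
Not all that is in view belongs to the job. Leave any pink or purple look-alike of the scraper alone.

How it is judged (in metres and radians):
On the way, in this order (a step that is already met when the one before it is completed fails the run):
1. the scraper stands on its blade on the mat, let go (angle between scraper's own x axis and vertical below 0.1 rad and horizontal distance between blade_edge and mat below 0.05 m and height (world z) of blade_edge below 0.012 m and contact force between the fingers and scraper below 0.05 N and linear speed of scraper below 0.02 m/s), for 0.2 s.
2. all five chips lie in the yellow tray (z of each of chip0, chip1, chip2, chip3, chip4 in the frame of bolster below 0.035 m and y of chip0 in the frame of bolster between 0.078 and 0.176 m and x of chip0 in the frame of bolster between -0.15 and 0.145 m and y of chip1 in the frame of bolster between 0.078 and 0.176 m and x of chip1 in the frame of bolster between -0.15 and 0.145 m and y of chip2 in the frame of bolster between 0.078 and 0.176 m and x of chip2 in the frame of bolster between -0.15 and 0.145 m and y of chip3 in the frame of bolster between 0.078 and 0.176 m and x of chip3 in the frame of bolster between -0.15 and 0.145 m and y of chip4 in the frame of bolster between 0.078 and 0.176 m and x of chip4 in the frame of bolster between -0.15 and 0.145 m), for 0.2 s.
At the end, for the whole second after the job is handed in: The core stands upright on the plate with its axis within 3 mm of the seat in the V; all five chips lie in the yellow tray; the scraper stands upright (within 0.1 rad) on its blade on the mat, its blade's centre within 50 mm of the mat's centre; everything is released and at rest (all of step 1 and all of step 2 and horizontal distance between core and v_seat below 0.003 m and angle between core's own z axis and vertical below 0.05 rad and linear speed of core below 0.01 m/s); the robot touches nothing.
It fails at once if the gripper or arm touches a chip (contact force between any of the fingers, the arm and chip0 above 0.5 N or contact force between any of the fingers, the arm and chip1 above 0.5 N or contact force between any of the fingers, the arm and chip2 above 0.5 N or contact force between any of the fingers, the arm and chip3 above 0.5 N or contact force between any of the fingers, the arm and chip4 above 0.5 N).
It fails at once if the core is lifted off the plate or tipped (z of core in the frame of bolster above 0.062 m or angle between core's own z axis and vertical above 0.35 rad or z of core in the frame of bolster below 0.04 m).
It fails at once if a bystander is moved by more than 30 mm (distance of any of oil, meter, weight, spanner, brush, cup, piston from where it was at the start of the episode above 0.03 m).
It also fails if it takes over 72 s, if anything falls off the work surface, if the arm or the gripper's body presses on something with over 40 N, if the wrist force passes 120 N, or if a joint passes its speed limit or range.

### The arm

A 7-joint arm with a two-finger parallel gripper is mounted at the origin on the work surface. World frame = base frame: x ahead of the robot, y to its left, z up, the work surface at z = 0. Lengths are in mm, angles in degrees, forces in N, time in s.
With the tool pointing down it reaches from about 425 to 800 mm from the base axis. Payload 8.3 kg.
Tool frame: the origin (TCP) lies midway between the tips of the shut fingers; the grasp point (between the pads) lies 19 mm behind it; z points along the fingers, y is the line along which they close (so a half turn about z gives the same grasp; the last joint's range is limited). The gripper opens to 85 mm and grips with 20 to 120 N. Pads are 22 mm wide; open, the fingers measure 114 mm over their backs; the gripper's body (76 mm by 85 mm) begins 54 mm behind the grasp point. The pads swing forward as they close: fully open they stand 13 mm farther back than shut.
Start: joints at [-78.719, 21.967, 0.94, 78.501, -0.361, 79.538, -2.664], TCP at [160.503, 604.021, 231.279] pointing down, gripper open.
Joint ranges: [-169.22, 169.22], [-14.56, 117.87], [-87.37, 89.26], [10.42, 133.3], [-82.24, 262.24], [0.94, 117.77], [-172.7, 172.7]. Speed limits (degrees/s): [136.94, 136.94, 172.46, 172.46, 180, 180, 180].

### API

Orientations are given as a 3x3 rotation matrix whose columns are the frame's x, y, z axes.
In Python, from rig import bot, release, grab, solver, vision, ticket gives the robot as it stands. Calls block until the motion is done:
- bot.reach(position, orientation): joint-space move of the TCP to a pose.
- bot.move_straight(position, ori=None, speed=150): straight line of the TCP; ori=None keeps the orientation; speed is the mean speed in mm/s.
- bot.set_joints(angles): joint-space move.
- release() and grab(strength=None): open the fingers fully, or close them until they stop; strength is the grip in N (None keeps the last).
- bot.sleep(seconds).
- solver.solve_ik(position, orientation): joint angles nearest the present ones, or None.
- vision.grab_frame(name): name is "side" or "top" or "wrist"; returns the picture (480x640x3 uint8, red, green, blue); there is no depth.
- vision.camera_model(name): a dict with "fx", "fy", "cx", "cy" (pixels), "cam_to_world" (4x4, takes a point from camera to world coordinates). Camera axes: x right, y down, z forward; pixel columns grow to the right and rows downward; lengths in mm; the calibration is good to about 2 mm. The wrist camera is an equidistant fisheye: a pixel r from the principal point sees the ray r / f radians off the axis. A picture is of the moment at which its call begins: read the wrist's pose just before it. camera_model takes no time and is no camera call; for the wrist camera it gives the pose at the moment of the call.
A pose or a line that the arm cannot do raises bot.MotionError and nothing moves.
- ticket.job_done(): hands the job in; it is judged then, once.
Readings, each from a call of its own:
- bot.read_clock(): time.
- bot.read_joints(): joint angles.
- bot.read_qd(): joint speeds.
- bot.read_joint_efforts(): joint torques, N m.
- bot.read_tcp_pos(): TCP position.
- bot.read_orientation(): TCP orientation.
- bot.read_force(): force on the tool from outside, world axes, zero at the start.
- bot.read_wrist_torque(): the same for the moment, N m.
- bot.read_gripper_width(): finger opening in mm.
- bot.read_finger_force(): force on a finger pad.
Only numpy, scipy, OpenCV 4.12 (cv2) and the standard library are available. Lean on these libraries where they do the work, as an engineer would, in place of code of your own. Each camera call takes 0.05 s, during which the arm holds its last target. There are 200 camera calls.

## Working session

There is one attempt and no reset: what is moved stays moved. The work goes in short steps, each a Python script; the robot and the scene stay as the last script left them, time stands still between calls to the robot, and variables do not carry over. Pictures are saved under pics/ and viewed, at most 10 in all, crops included, and the job is handed in when it is done.

```bash
ls; mkdir -p pics; python3 - <<'E'
from rig import bot, vision
import cv2,numpy as np
for n in ("side","top","wrist"):
    f=vision.grab_frame(n); cv2.imwrite(f"pics/{n}0.png",f[:,:,::-1]); m=vision.camera_model(n)
    print(n,m["fx"],m["cx"],m["cy"],np.round(m["cam_to_world"],3).tolist())
print(bot.read_clock(), np.round(bot.read_orientation(),3).tolist())
E
```

```text
pics
side 571.3532562961827 316.88595162239386 241.8424600541482 [[-0.998, -0.042, 0.05, 481.735], [-0.065, 0.656, -0.752, 1111.414], [-0.001, -0.754, -0.657, 1023.77], [0.0, 0.0, 0.0, 1.0]]
top 464.85104834517375 316.69425320327315 239.60186177974353 [[-0.024, -0.992, 0.127, 357.397], [-1.0, 0.023, -0.006, 7.734], [0.003, -0.127, -0.992, 1407.625], [0.0, 0.0, 0.0, 1.0]]
wrist 371.64829954431775 319.6025955526647 235.59393151403975 [[0.256, 0.916, 0.309, 80.089], [0.967, -0.242, -0.083, 625.927], [-0.002, 0.32, -0.947, 372.885], [0.0, 0.0, 0.0, 1.0]]
0.15 [[-0.966, 0.257, -0.0], [0.257, 0.966, -0.001], [-0.0, -0.002, -1.0]]
```

View pics/top0.png

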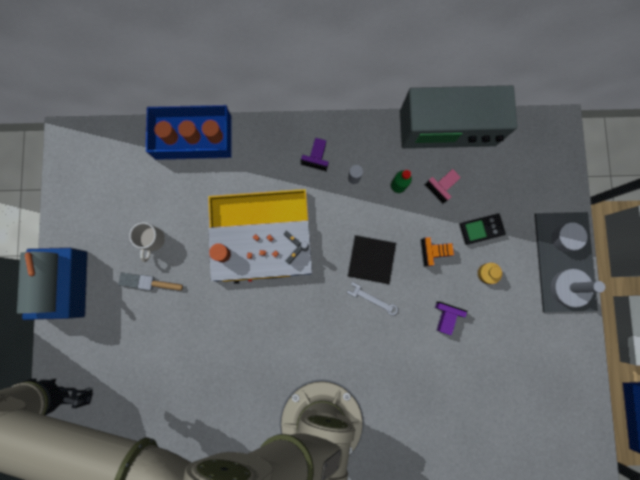

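View pics/side0.png

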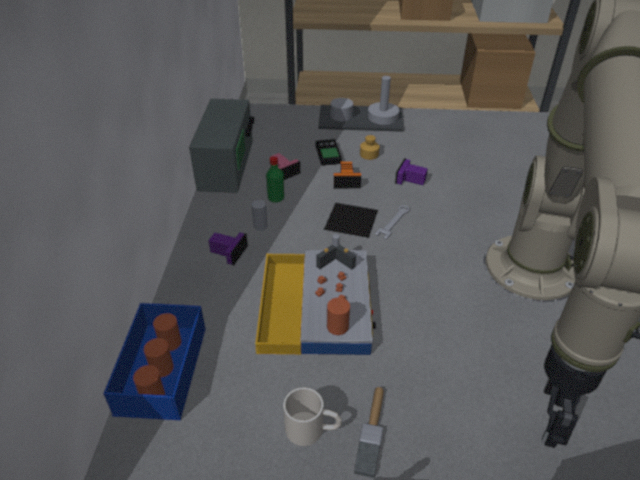

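Top view: candidates for the scraper are orange (437,250), pink (442,185), purple (315,155) and purple (450,317). I choose the orange one. The mat is at (372,259), plate at (260,250), core (219,253), and chips (257,238), (269,239), (250,255), (263,254), (276,254).

```bash
cat > h.py <<'E'
import cv2,numpy as np
from rig import bot, release, grab, solver, vision, ticket
def cast(m,uv,z):
    uv=np.asarray(uv,float).reshape(-1,2); T=m["cam_to_world"]
    d=np.c_[(uv[:,0]-m["cx"])/m["fx"],(uv[:,1]-m["cy"])/m["fy"],np.ones(len(uv))]@T[:3,:3].T
    o=T[:3,3]; return o+d*((z-o[2])/d[:,2])[:,None]
def fcast(m,uv,z):
    uv=np.asarray(uv,float).reshape(-1,2)-[m["cx"],m["cy"]]; T=m["cam_to_world"]
    r=np.linalg.norm(uv,axis=1)+1e-9; th=r/m["fx"]
    d=np.c_[uv*(np.sin(th)/r)[:,None],np.cos(th)]@T[:3,:3].T
    o=T[:3,3]; return o+d*((z-o[2])/d[:,2])[:,None]
def blobs(f,lo,hi,amin=15,roi=None):
    k=cv2.inRange(cv2.cvtColor(f,cv2.COLOR_RGB2HSV),np.array(lo),np.array(hi))
    if roi: r=np.zeros_like(k); r[roi[1]:roi[3],roi[0]:roi[2]]=1; k=k*r
    c,_=cv2.findContours(k,cv2.RETR_EXTERNAL,cv2.CHAIN_APPROX_NONE)
    return [x for x in sorted(c,key=cv2.contourArea,reverse=True) if cv2.contourArea(x)>=amin]
E
python3 - <<'E'
from h import *
f=vision.grab_frame("top"); m=vision.camera_model("top"); hsv=cv2.cvtColor(f,cv2.COLOR_RGB2HSV)
for p in [(430,250),(445,250),(219,253),(257,238),(372,259),(260,210),(240,270),(270,229),(330,220),(424,250)]: print(p,hsv[p[1],p[0]],end=' ')
print()
def rep(n,c,zs):
    r=cv2.minAreaRect(c); M=cv2.moments(c); cen=(M['m10']/M['m00'],M['m01']/M['m00'])
    for z in zs: print(n,z,"area",cv2.contourArea(c),"cen",np.round(cast(m,cen,z)[0],1),"box",np.round(cast(m,cv2.boxPoints(r),z)[:,:2]).tolist())
for c in blobs(f,(0,120,60),(22,255,255),roi=(410,225,470,275)): rep("scr",c,[44])
for c in blobs(f,(0,90,60),(12,255,255),8,roi=(205,225,300,275)): rep("chip/core",c,[65 if cv2.contourArea(c)<100 else 120])
for c in blobs(f,(0,0,0),(180,255,45),300,roi=(335,225,410,290)): rep("mat",c,[4])
for c in blobs(f,(20,120,60),(35,255,255),100,roi=(200,180,320,300)): rep("tray",c,[5,40])
for c in blobs(f,(0,0,150),(180,60,255),300,roi=(200,180,320,300)): rep("plate",c,[50])
a=cv2.resize(f[220:290,410:480],(350,350),interpolation=2); b=cv2.resize(f[180:290,200:320],(440,403),interpolation=2)[:350]
cv2.imwrite("pics/c1.png",np.hstack([a,b])[:,:,::-1])
E
```

```text
(430, 250) [ 16 226 176] (445, 250) [ 15 221 156] (219, 253) [  9 166 161] (257, 238) [  9 158 139] (372, 259) [120  10  25] (260, 210) [ 23 231 177] (240, 270) [111  30 120] (270, 229) [110  31 167] (330, 220) [103  18 130] (424, 250) [ 0 28 18] 
scr 44 area 385.5 cen [ 490.2 -354.3   44. ] box [[530.0, -318.0], [539.0, -399.0], [455.0, -404.0], [447.0, -324.0]]
chip/core 120 area 247.0 cen [492.4 272.9 120. ] box [[516.0, 300.0], [515.0, 247.0], [468.0, 247.0], [469.0, 300.0]]
chip/core 65 area 14.0 cen [491.4 121.   65. ] box [[490.0, 130.0], [500.0, 120.0], [492.0, 113.0], [482.0, 123.0]]
chip/core 65 area 14.0 cen [494.7 157.9  65. ] box [[499.0, 165.0], [499.0, 150.0], [490.0, 150.0], [491.0, 165.0]]
chip/core 65 area 14.0 cen [537.5 136.2  65. ] box [[538.0, 145.0], [546.0, 138.0], [535.0, 128.0], [528.0, 135.0]]
chip/core 65 area 14.0 cen [540.  176.6  65. ] box [[541.0, 185.0], [548.0, 177.0], [537.0, 167.0], [530.0, 175.0]]
chip/core 65 area 12.5 cen [488.2 195.7  65. ] box [[494.0, 202.0], [494.0, 191.0], [482.0, 191.0], [483.0, 202.0]]
mat 4 area 1562.5 cen [ 472.1 -166.     4. ] box [[425.0, -93.0], [545.0, -119.0], [520.0, -241.0], [400.0, -213.0]]
tray 5 area 2899.0 cen [638.7 177.5   5. ] box [[680.0, 332.0], [696.0, 30.0], [599.0, 25.0], [583.0, 324.0]]
tray 40 area 2899.0 cen [631.6 173.3  40. ] box [[672.0, 323.0], [687.0, 29.0], [592.0, 24.0], [577.0, 316.0]]
plate 50 area 3407.0 cen [511.2 167.6  50. ] box [[573.0, 323.0], [588.0, 27.0], [434.0, 19.0], [420.0, 311.0]]
```

View pics/c1.png

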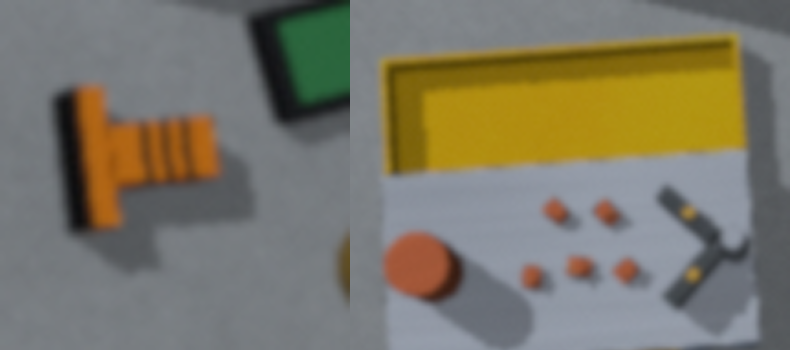

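The crop confirms the orange scraper: blade to the left (world +y) and handle pointing to world −y. The plate measures 296 × 155 mm, which matches its given size. Next I check reachability.

```bash
cat >> h.py <<'E'
O=np.array([504,167.5]); BX=np.array([.0495,-.9988]); BY=np.array([.9988,.0495])
def b2w(x,y,z=0): return np.r_[O+BX*x+BY*y,z]
def w2b(p): d=np.asarray(p)[...,:2]-O; return np.stack([d@BX,d@BY],-1)
U=np.array([0,0,1.])
def tilted(xs,zs,flip=1,a=45):
    a=np.radians(a); tz=-(np.cos(a)*xs+np.sin(a)*zs); ty=np.cross(zs,xs)*flip
    return np.c_[np.cross(ty,tz),ty,tz]
def down(ty):
    ty=np.r_[np.asarray(ty,float)[:2],0]; ty/=np.linalg.norm(ty); return np.c_[np.cross(ty,-U),ty,-U]
MAT=np.array([472.5,-166.5]); XS=np.array([.105,-.9945,0]); HE=np.array([497,-401.5])
E
python3 - <<'E'
from h import *
org=np.r_[HE-42*XS[:2],0]; print("scraper origin",org)
for fl in (1,-1):
    R=tilted(XS,U,fl); g=org+18*XS+28*U
    for h in (0,120):
        q=solver.solve_ik(g+19*R[:,2]-h*R[:,2],R); print("pick",fl,h,None if q is None else np.round(q))
    for ph in range(0,360,30):
        zs=np.array([np.cos(np.radians(ph)),np.sin(np.radians(ph)),0]); R=tilted(U,zs,fl); g=np.r_[MAT,4+60]+zs*6
        qs=[solver.solve_ik(g+19*R[:,2]+[0,0,h],R) for h in(0,80)]
        if all(q is not None for q in qs): print(" place",fl,ph,np.round(qs[0]))
for n,ty in(("bx",BX),("-bx",-BX),("by",BY),("-by",-BY)):
    for p in [b2w(24,-70,97),b2w(24,70,97),b2w(-32,-70,97),b2w(-32,70,97),b2w(-150,-8,62),b2w(45,0,62),b2w(-150,-8,180)]:
        q=solver.solve_ik(p,down(ty)); print(n,None if q is None else np.round(q))
E
```

```text
scraper origin [ 492.59  -359.731    0.   ]
pick 1 0 [ 25.  70.  52.  59. -62. 115.  76.]
pick 1 120 [ 57.  69. -24.  30.  -7. 118.  45.]
 place 1 0 [-16.  60.  49.  74. -20. 104. -56.]
 place 1 30 [-28.  53.  46.  84.  -5.  89. -42.]
 place 1 60 [-40.  44.  45. 100.  10.  70. -33.]
 place 1 90 [-47.  31.  41. 118.  33.  51. -33.]
 place 1 210 [   9.   20.   39.  131.  -80.   57. -133.]
 place 1 240 [  -5.   49.   65.  113.  -77.   96. -116.]
 place 1 270 [  -3.   59.   64.   95.  -67.  110. -102.]
 place 1 300 [ -5.  65.  64.  81. -56. 116. -85.]
 place 1 330 [-12.  68.  64.  73. -43. 116. -66.]
pick -1 0 [  25.   70.   52.   59.  -62.  115. -104.]
pick -1 120 [  57.   69.  -24.   30.   -7.  118. -135.]
 place -1 0 [-13.  57.  43.  74. -16. 103. 120.]
 place -1 30 [-21.  49.  34.  84.   3.  89. 130.]
 place -1 60 [-24.  37.  22.  99.  24.  74. 134.]
 place -1 90 [-27.  25.  16. 117.  45.  59. 137.]
 place -1 210 [  9.  20.  39. 131. -80.  57.  47.]
 place -1 240 [ -5.  49.  65. 113. -77.  96.  64.]
 place -1 270 [ -3.  59.  64.  95. -67. 110.  78.]
 place -1 300 [  2.  56.  47.  81.
[... 529 characters left out ...]
 63.  78.]
-bx [-45.  25.  11.  98.  -6.  58.  61.]
-bx [-39.  19.  26. 108. -10.  55.  84.]
-bx [-46.  18.  12.  90.  -4.  72.  60.]
by [-50.   9.  31. 115.  -5.  58. -14.]
by [-42.  26.  32.  95. -15.  63.  -3.]
by [-52.  11.  27. 113.  -6.  58. -20.]
by [-45.  28.  30.  93. -15.  64.  -8.]
by [-55.  26.  24.  98. -12.  58. -24.]
by [-44.  20.  32. 108. -13.  56.  -3.]
by [-55.  19.  25.  91.  -8.  72. -27.]
-by [-38.   8.  17. 115.  -3.  58. 164.]
-by [-26.  24.  12.  94.  -5.  62. 169.]
-by [-38.  10.  11. 112.  -2.  58. 157.]
-by [-28.  25.   7.  92.  -3.  63. 163.]
-by [-35.  25.  -2.  97.   1.  58. 146.]
-by [-30.  18.  15. 107.  -6.  55. 171.]
-by [-37.  18.   1.  90.  -0.  72. 147.]
```

```bash
python3 - <<'E'
from h import *
org=np.r_[HE-42*XS[:2],0]
for a in (50,55,60,65):
  for fl in (1,-1):
    R=tilted(XS,U,fl,a); g=org+18*XS+28*U
    print("a",a,fl,[None if q is None else np.round(q).tolist() for q in [solver.solve_ik(g+(19-h)*R[:,2],R) for h in (0,100)]])
    for ph in (0,30,60,90,270,300):
        zs=np.array([np.cos(np.radians(ph)),np.sin(np.radians(ph)),0]); R=tilted(U,zs,fl,a); g=np.r_[MAT,4+60]+zs*6
        qs=[solver.solve_ik(g+19*R[:,2]+[0,0,h],R) for h in(0,80)]
        print("  ",ph,[None if q is None else np.round(q).tolist() for q in qs])
E
```

```text
a 50 1 [[19.0, 73.0, 64.0, 63.0, -69.0, 116.0, 80.0], [35.0, 64.0, 39.0, 46.0, -50.0, 116.0, 67.0]]
   0 [[-15.0, 63.0, 48.0, 70.0, -18.0, 108.0, -57.0], [-16.0, 58.0, 52.0, 69.0, -16.0, 114.0, -54.0]]
   30 [[-27.0, 56.0, 45.0, 81.0, -3.0, 93.0, -44.0], [-29.0, 52.0, 50.0, 80.0, -1.0, 99.0, -40.0]]
   60 [[-40.0, 47.0, 43.0, 98.0, 13.0, 73.0, -37.0], [-43.0, 40.0, 47.0, 97.0, 15.0, 79.0, -33.0]]
   90 [[-48.0, 34.0, 39.0, 118.0, 36.0, 53.0, -39.0], [-52.0, 24.0, 43.0, 116.0, 38.0, 62.0, -33.0]]
   270 [[-1.0, 63.0, 64.0, 93.0, -70.0, 115.0, -100.0], [-1.0, 54.0, 65.0, 92.0, -64.0, 117.0, -106.0]]
   300 [[2.0, 61.0, 52.0, 77.0, -50.0, 115.0, -91.0], [8.0, 50.0, 39.0, 75.0, -40.0, 115.0, -100.0]]
a 50 -1 [[19.0, 73.0, 64.0, 63.0, -69.0, 116.0, -100.0], [35.0, 64.0, 39.0, 46.0, -50.0, 116.0, -113.0]]
   0 [[-12.0, 61.0, 42.0, 70.0, -15.0, 108.0, 120.0], [-14.0, 56.0, 46.0, 68.0, -13.0, 114.0, 123.0]]
   30 [[-20.0, 52.0, 32.0, 81.0, 5.0, 93.0, 129.0], [-21.0, 46.0, 34.0, 79.0, 8.0, 100.0, 131.0]]
   60 [[-24.0, 40.0, 20.0, 98.0, 27.0, 78.0, 131.0], [-24.0, 33.0, 20.0, 96.0, 29.0, 85.0
[... 3544 characters left out ...]
0, 67.0, -34.0, 116.0, -108.0], [39.0, 55.0, -12.0, 66.0, -23.0, 117.0, -123.0]]
a 65 -1 [[7.0, 73.0, 77.0, 76.0, -72.0, 107.0, -95.0], [13.0, 67.0, 77.0, 65.0, -68.0, 113.0, -99.0]]
   0 [None, None]
   30 [[-17.0, 61.0, 27.0, 72.0, 13.0, 105.0, 126.0], [-18.0, 54.0, 28.0, 72.0, 16.0, 111.0, 129.0]]
   60 [[-24.0, 49.0, 15.0, 92.0, 34.0, 89.0, 125.0], [-23.0, 41.0, 14.0, 92.0, 37.0, 95.0, 129.0]]
   90 [[-29.0, 38.0, 9.0, 115.0, 56.0, 73.0, 119.0], [-27.0, 28.0, 8.0, 115.0, 56.0, 79.0, 126.0]]
   270 [[17.0, 58.0, 39.0, 87.0, -62.0, 114.0, 74.0], [17.0, 51.0, 39.0, 87.0, -60.0, 117.0, 69.0]]
   300 [[23.0, 61.0, 18.0, 67.0, -37.0, 118.0, 74.0], [39.0, 55.0, -12.0, 66.0, -23.0, 117.0, 57.0]]
```

```bash
python3 - <<'E'
from h import *
org=np.r_[HE-42*XS[:2],0]; R=tilted(XS,U,1,55); g=org+18*XS+28*U
bot.reach(g+(19-100)*R[:,2]+[0,0,15],R)
m=vision.camera_model("wrist"); f=vision.grab_frame("wrist"); cv2.imwrite("pics/w1.png",f[:,:,::-1])
for c in blobs(f,(8,150,60),(20,255,255),200)[:2]:
    P=fcast(m,c.reshape(-1,2),44)[:,:2]; d=P-org[:2]; e=np.c_[d@XS[:2],d@np.array([.9945,.105])]
    print(cv2.contourArea(c),"x",e[:,0].min(),e[:,0].max(),"y",e[:,1].min(),e[:,1].max())
    h=e[(e[:,0]>0)&(e[:,0]<35)]; print("handle y",h[:,1].min(),h[:,1].max())
    for s in (-1,1):
        k=h[(h[:,1]-h[:,1].mean())*s>0]; print("edge slope",np.degrees(np.polyfit(k[:,0],k[:,1],1)[0]), k[:,1].mean())
print(bot.read_clock())
E
```

```text
5008.5 x -38.092162506755976 -2.7421539380862923 y -43.331380281352324 39.52181133025143Traceback (most recent call last):
  File "<stdin>", line 8, in <module>
    return umr_minimum(a, axis, None, out, keepdims, initial, where)
ValueError: zero-size array to reduction operation minimum which has no identity
```

View pics/w1.png

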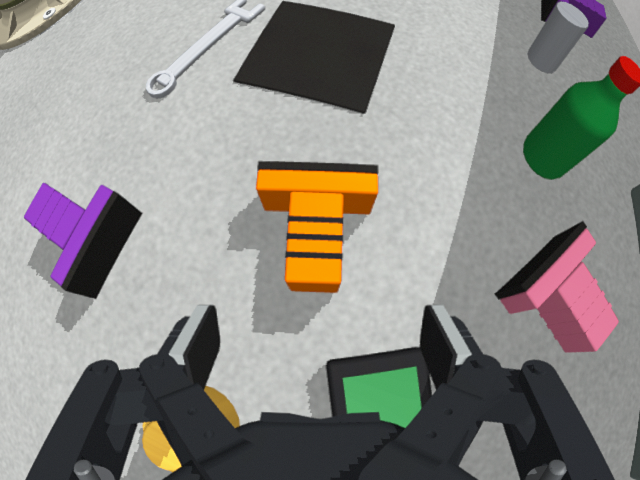

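The wrist view shows the orange scraper centred between the fingers, its handle at (315,240). The foot edge measures within 2 mm of expectation, and the meter lies behind, clear of the fingers. Now I pick it up.

```bash
python3 - <<'E'
from h import *
org=np.r_[HE-42*XS[:2],0]; R=tilted(XS,U,1,55); g=org+18*XS+28*U
bot.move_straight(g+19*R[:,2],speed=120)
grab(60); print("w",bot.read_gripper_width(),bot.read_finger_force(),bot.read_force())
bot.move_straight(g+19*R[:,2]+[0,0,110],speed=150)
print("w",bot.read_gripper_width(),bot.read_force())
ph=np.radians(60); zs=np.array([np.cos(ph),np.sin(ph),0]); R=tilted(U,zs,1,55); g=np.r_[MAT,4+60]+zs*6
bot.reach(g+19*R[:,2]+[0,0,80],R)
m=vision.camera_model("side"); f=vision.grab_frame("side"); cv2.imwrite("pics/s2.png",f[100:340,200:520,::-1])
print("w",bot.read_gripper_width(),bot.read_force(),bot.read_clock())
E
```

```text
w 35.27884252733902 60.505911111831665 [ 0.08341957 -3.01514649  2.42951546]
w 35.70018000808063 [ 0.01309792  0.01335531 -3.18578022]
w 35.08180816879204 [-0.33996664 -0.38003553 -2.05088246] 8.175
```

View pics/s2.png

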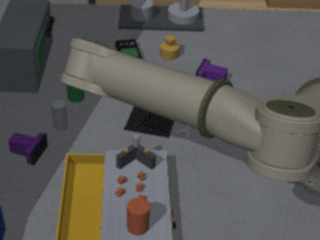

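The side crop shows the arm over the mat with the scraper hidden behind it. The grip is holding at 35 mm, so I lower it with a force check.

```bash
python3 - <<'E'
from h import *
p=bot.read_tcp_pos(); R=bot.read_orientation(); print(bot.read_force())
bot.move_straight(p-[0,0,72],speed=120); f0=bot.read_force(); print(f0)
for i in range(12):
    q=p-[0,0,73.5+1.5*i]; bot.move_straight(q,speed=30); f=bot.read_force()
    if f[2]-f0[2]>4: break
print(i,f,bot.read_tcp_pos(),bot.read_wrist_torque())
release(); bot.sleep(.3); z=bot.read_orientation()[:,2]
bot.move_straight(bot.read_tcp_pos()-100*z,speed=150)
m=vision.camera_model("wrist"); f=vision.grab_frame("wrist"); cv2.imwrite("pics/w2.png",f[:,:,::-1]); print(bot.read_clock())
E
```

```text
[-0.33996664 -0.38003553 -2.05088246]
[ 0.67541493  0.49085047 -2.16044979]
9 [0.1796625  3.89155697 6.4684845 ] [ 467.1300918  -175.94742104   47.01678446] [ 0.41678376  0.529654   -0.47550767]
13.1417
```

View pics/w2.png

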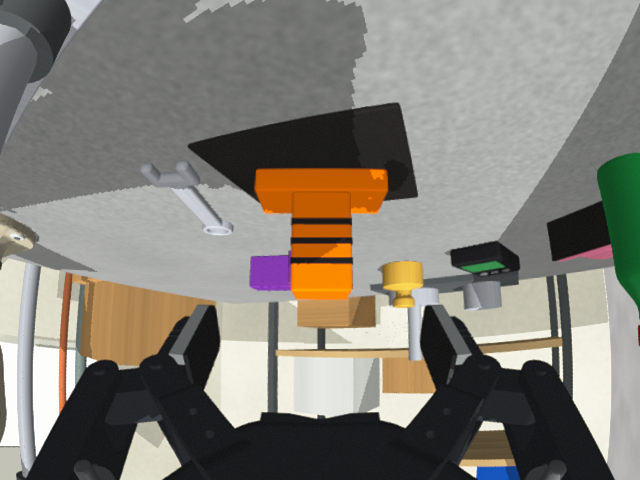

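The scraper stands upright on the mat, foot at (320,190) and mat around it, and it has been let go. Now I move above it and measure the handle top for the regrip.

```bash
python3 - <<'E'
from h import *
bot.move_straight(bot.read_tcp_pos()+[0,0,110],speed=250)
q0=np.array(bot.read_joints()); ty=np.array([.866,-.5])
p=np.r_[MAT,88+90]; c=[(s,solver.solve_ik(p,down(s*ty))) for s in(1,-1)]
for s,q in c: print(s,np.round(q-q0))
s=min((x for x in c if x[1] is not None),key=lambda x:abs(x[1]-q0).max())[0]
bot.reach(p,down(s*ty)); print("sign",s)
m=vision.camera_model("wrist"); f=vision.grab_frame("wrist"); cv2.imwrite("pics/w3.png",f[:,:,::-1])
for c in blobs(f,(8,150,60),(20,255,255),200)[:1]:
    P=fcast(m,c.reshape(-1,2),88)[:,:2]
    print(cv2.contourArea(c)); r=cv2.minAreaRect(P.astype(np.float32)); print(r)
for c in blobs(f,(0,0,0),(180,255,60),1500)[:3]:
    P=fcast(m,c.reshape(-1,2),4)[:,:2].astype(np.float32); print("dark",cv2.minAreaRect(P))
f=vision.grab_frame("top"); cv2.imwrite("pics/t3.png",f[:,:,::-1]); print(bot.read_clock())
E
```

```text
1 [ 10. -40.  -2.  20. -16. -18.  18.]
-1 [ 126.  -50. -147.   16.   29.  -21.  157.]
sign 1
7118.0
((476.9222412109375, -157.12454223632812), (58.8297004699707, 66.70626068115234), 60.17083740234375)
dark ((293.07452392578125, -466.5958251953125), (505.13568115234375, 1322.2049560546875), 60.49845886230469)
dark ((470.74554443359375, -163.84432983398438), (128.0084686279297, 127.8724365234375), 77.8997802734375)
dark ((676.9871826171875, -384.10211181640625), (97.23420715332031, 52.60240936279297), 41.07192611694336)
14.7167
```

View pics/w3.png

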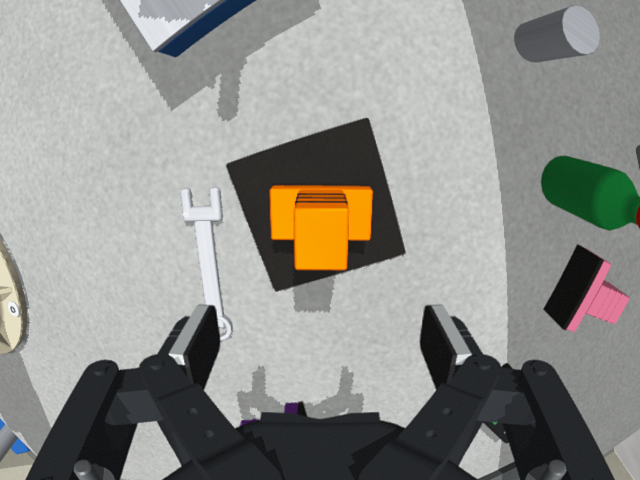

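The wrist view shows the scraper upright, its top face at (295–347, 206–270). The mat centre from the picture is (471,−164), within 3 mm of my first estimate. Next I regrip and sweep.

```bash
python3 - <<'E'
from h import *
import json
m=vision.camera_model("wrist"); c=fcast(m,[(295,206),(347,206),(347,270),(295,270)],88); P=c.mean(0)
print("top corners",np.round(c[:,:2]).tolist(),P, np.linalg.norm(c[0]-c[1]),np.linalg.norm(c[1]-c[2]))
zs=np.array([.5,.866,0]); ty=np.array([.866,-.5,0])
p=np.r_[MAT,47]; d=P[:2]-MAT; d=np.clip(d,-12,12); p[:2]+=d
print("offset",d)
bot.move_straight(np.r_[p[:2],170],speed=200); bot.move_straight(p,speed=120)
grab(80); print("w",bot.read_gripper_width(),bot.read_force())
bot.move_straight(p+[0,0,153],speed=200)
R=down(BX); H=94.5
for bx in (-29,23):
    bot.reach(b2w(bx,-56,200 if bx<0 else 165),R)
    bot.move_straight(b2w(bx,-56,H),speed=150)
    print("f",bot.read_force())
    bot.move_straight(b2w(bx,64,H),speed=90); print("f",bot.read_force())
    bot.move_straight(b2w(bx,64,165),speed=150)
bot.reach(b2w(23,-150,220),R)
print("w",bot.read_gripper_width(),bot.read_clock())
m=vision.camera_model("wrist"); f=vision.grab_frame("wrist"); cv2.imwrite("pics/w4.png",f[:,:,::-1])
f2=vision.grab_frame("top"); cv2.imwrite("pics/t4.png",f2[:,:,::-1]); f3=vision.grab_frame("side"); cv2.imwrite("pics/s4.png",f3[:,:,::-1])
a=cv2.resize(f2[180:300,195:325],(390,360),interpolation=2); b=cv2.resize(f3[220:370,240:400],(384,360),interpolation=2)
cv2.imwrite("pics/c4.png",np.hstack([a,b])[:,:,::-1])
E
```

```text
top corners [[471.0, -135.0], [500.0, -152.0], [479.0, -191.0], [448.0, -174.0]] [ 474.31225261 -163.08811187   88.        ] 33.441160528293445 44.98528633723077
offset [1.81225261 3.41188813]
w 35.17550626209206 [0.1936764  0.40258779 5.13868428]
f [-0.1112818  -0.05350466 -2.47843075]
f [-0.00430247  0.03530567 -2.45023879]
f [-0.16505344 -0.22967762 -2.08124915]
f [-0.14573676 -0.57823944 -2.92131171]
w 35.37288428505908 26.3417
```

View pics/c4.png

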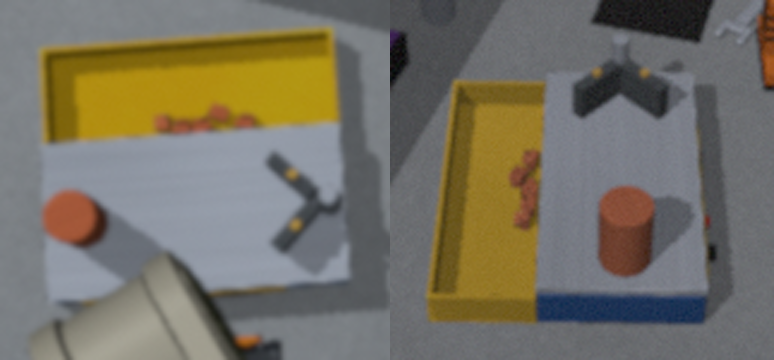

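The top and side crops show chips only in the tray (top crop about (160–250, 115–125)), none left on the plate, and the core still standing at its place. I park the scraper, then measure the core and plate from above.

```bash
python3 - <<'E'
from h import *
R=down(BX); M=np.array([471.5,-165.])
bot.reach(np.r_[M,150],R); bot.move_straight(np.r_[M,56],speed=150)
bot.move_straight(np.r_[M,47.3],speed=40); print("f",bot.read_force())
release(); bot.sleep(.2); bot.move_straight(np.r_[M,200],speed=200)
bot.reach(b2w(0,-110,260),R)
m=vision.camera_model("wrist"); f=vision.grab_frame("wrist"); cv2.imwrite("pics/w5.png",f[:,:,::-1])
np.save("w5.npy",m["cam_to_world"])
for c in blobs(f,(0,90,60),(13,255,255),60,roi=(0,0,640,400)):
    M_=cv2.moments(c); u=[M_['m10']/M_['m00'],M_['m01']/M_['m00']]
    print(cv2.contourArea(c),np.round(u),"z20",np.round(w2b(fcast(m,u,20)[0]),1),"z120",np.round(w2b(fcast(m,u,120)[0]),1))
print(bot.read_clock(),bot.read_force())
E
```

```text
f [ 0.44754403 -0.52636741 -1.49396794]
3646.0 [186.  93.] z20 [-138.8   -0.3] z120 [-102.3   -7.5]
131.0 [368.   4.] z20 [49.6 89.4] z120 [36.7 58.7]
121.0 [305.   4.] z20 [-14.1  88.6] z120 [-10.4  58.1]
117.0 [325.   4.] z20 [ 6.1 88.8] z120 [ 4.6 58.3]
99.5 [286.   4.] z20 [-33.3  89.6] z120 [-24.5  58.9]
31.8917 [ 1.10644932 -1.14956734  0.14509315]
```

View pics/w5.png

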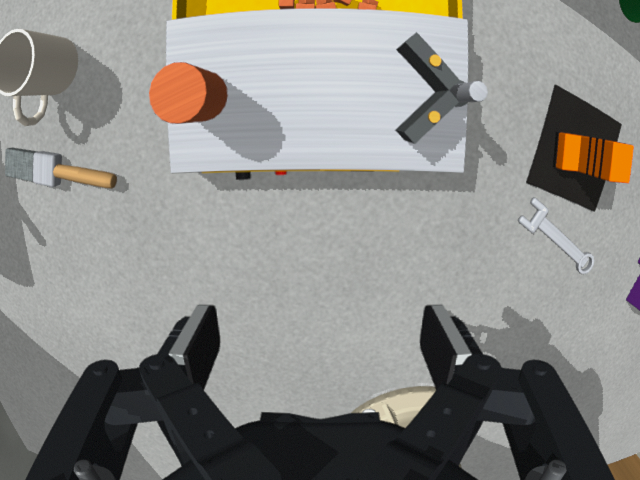

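The wrist view shows an empty plate, chips in the tray at the top edge, the scraper upright on the mat at (595,155), the core at (182,94) and the post top at (478,91). I check the frame and the core.

```bash
python3 - <<'E'
from h import *
f=cv2.imread("pics/w5.png")[:,:,::-1].copy(); m=vision.camera_model("wrist"); m["cam_to_world"]=np.load("w5.npy")
hsv=cv2.cvtColor(f,cv2.COLOR_RGB2HSV); print(hsv[93,145:232:3,2])
print(hsv[93,145:232:3,0])
def bb(uv,z): return np.round(w2b(fcast(m,uv,z)),1).tolist()
print("post",bb([(478,91)],110)); print("plate",bb([(167,20),(467,18),(171,171),(464,170)],50))
k=cv2.inRange(hsv,np.array((100,40,20)),np.array((125,255,110)))
print("V tips top",bb([(397,48),(414,33),(397,131),(408,142)],90))
# core top: bright part
for t in (170,190,205):
    c=blobs(f,(0,90,t),(13,255,255),500,roi=(100,40,260,140))
    for x in c[:1]:
        P=w2b(fcast(m,x.reshape(-1,2),120)).astype(np.float32); print(t,cv2.minEnclosingCircle(P),P.min(0),P.max(0))
# top camera
f=vision.grab_frame("top"); mt=vision.camera_model("top")
y=blobs(f,(20,120,60),(35,255,255),100,roi=(200,180,320,300))
cc=blobs(f,(0,90,60),(12,255,255),60,roi=(205,225,240,275))
for x in cc: P=w2b(cast(mt,x.reshape(-1,2),120)); print("top core",P.min(0),P.max(0))
E
```

```text
[174 175 224 226 230 230 226 223 222 226 221 222 229 224 224 223 221 226
 230 231 228  79  80  78  79  80  80  84 154]
[ 50   5  10   9  10  10  10   9   9  10  10   9   9   9   9  10   9  10
   9  10   9   9   9  10   9   9   9   8 107]
post [[129.4, -2.7]]
plate [[-148.5, 75.3], [144.2, 76.4], [-148.8, -78.6], [145.1, -78.1]]
V tips top [[64.6, 30.3], [79.3, 44.8], [65.5, -40.9], [75.4, -49.9]]
170 ((-110.97470092773438, -5.803458213806152), 24.50541877746582) [-135.06451  -29.66149] [-86.91237  18.31092]
190 ((-111.13470458984375, -5.589900970458984), 24.372539520263672) [-135.06451   -29.597425] [-86.95828  18.31092]
205 ((-111.09454345703125, -5.579830169677734), 24.313690185546875) [-135.06451   -29.532799] [-86.99109   18.301714]
top core [-132.92573692   -9.59610932] [-93.05412699  17.76275994]
```

My frame is good to about 2 mm: the true y=0 lies at −2 in it. The core is at (−111, −5.7) with measured radius 24.4. I push with closed fingers, tips leading, most of the way and then check.

```bash
cat >> h.py <<'E'
SEAT=np.array([75.,-2.])
def pushR(d,a=12):
    a=np.radians(a); f=np.r_[BX*d[0]+BY*d[1],0]; f/=np.linalg.norm(f); ty=np.cross(U,f); tz=-np.cos(a)*U+np.sin(a)*f
    return np.c_[np.cross(ty,tz),ty,tz]
def seecore():
    for n in("top","side"):
        f=vision.grab_frame(n); m=vision.camera_model(n)
        hsv=cv2.cvtColor(f,cv2.COLOR_RGB2HSV); c=blobs(f,(0,90,60),(13,255,255),100,roi=(205,228,315,280) if n=="top" else (300,240,375,345))
        for x in c[:1]: P=w2b(cast(m,x.reshape(-1,2),120)); print(n,cv2.contourArea(x),"x",P[:,0].min(),P[:,0].max(),"y",P[:,1].min(),P[:,1].max())
        cv2.imwrite(f"pics/{n}_{int(bot.read_clock()*10)}.png",f[:,:,::-1])
E
python3 - <<'E'
from h import *
C=np.array([-111,-5.7]); d=(SEAT-C)/np.linalg.norm(SEAT-C); R=pushR(d)
grab(40)
at=lambda s,z: b2w(*(SEAT+d*(s-75)),z)
bot.reach(at(-165,200),R); bot.move_straight(at(-165,64),speed=200)
f0=bot.read_force(); seecore()
bot.move_straight(at(-150,64),speed=100)
bot.move_straight(at(-10,64),speed=60); print(bot.read_force()-f0)
seecore(); bot.move_straight(at(0,64),speed=40); print(bot.read_force()-f0)
bot.move_straight(at(-25,64),speed=100); bot.move_straight(at(-60,160),speed=200)
seecore(); print(bot.read_clock())
E
```

```text
top 252.0 x -132.8020204758177 -77.36342587944858 y -31.3193389329188 17.76275994125752
[-0.14245926  1.57718877 -0.41682131]
top 232.5 x 0.5965576667253086 51.24771019467505 y -27.173766327216644 21.806849678254224
[-1.07459245  0.13288872 -0.76633277]
top 223.0 x 14.96442993513335 62.362467438967286 y -27.784292587901284 21.19450558181008
side 163.5 x -54.917537230294656 5.878165815002613 y -23.575454422831438 16.96740495751725
39.45
```

```bash
python3 - <<'E'
from h import *
R=pushR(np.array([1,0.]))
at=lambda s,z: b2w(s,-2.1,z); bx=np.r_[BX,0]
bot.reach(at(-40,160),R); bot.move_straight(at(-25,64),speed=200); f0=bot.read_force()
bot.move_straight(at(30,64),speed=60); print((bot.read_force()-f0)@bx)
for s in np.arange(31,46,.7):
    bot.move_straight(at(s,64),speed=25); f=bot.read_force()-f0
    if -f@bx>9: break
print("contact s",s,f,bot.read_tcp_pos(),bot.read_wrist_torque())
bot.move_straight(at(s-30,64),speed=60); bot.move_straight(at(s-60,160),speed=250)
R=down(BX); bot.reach(b2w(30,-110,260),R)
m=vision.camera_model("wrist"); f=vision.grab_frame("wrist"); cv2.imwrite("pics/w6.png",f[:,:,::-1]); np.save("w6.npy",m["cam_to_world"])
x=blobs(f,(0,90,190),(13,255,255),500,roi=(100,40,640,200))[0]
P=w2b(fcast(m,x.reshape(-1,2),120)).astype(np.float32); print(cv2.minEnclosingCircle(P),P.min(0),P.max(0))
cv2.imwrite("pics/c6.png",cv2.resize(f[0:200,180:580],(800,400),interpolation=2)[:,:,::-1]); print(bot.read_clock())
E
```

```text
-0.19757948441835368
contact s 44.29999999999998 [ 0.52482948 10.00386159 -3.05384324] [504.43116884 126.0216907   64.06303985] [ 2.58947635 -0.21403749  0.11730121]
((74.5538101196289, -2.189502239227295), 24.455101013183594) [ 50.886795 -26.448856] [98.19583 21.65555]
49.1583
```

View pics/c6.png

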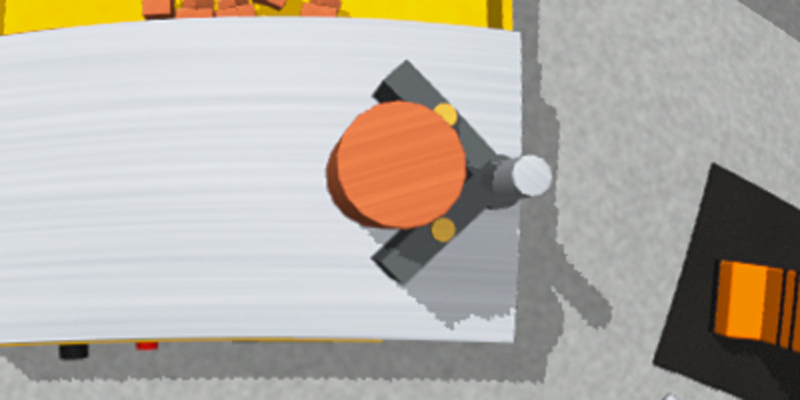

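The crop shows the core at (400,165), against both cheeks and centred at (74.6, −2.2) against the estimated seat (75, −2). Five chips lie in the tray and the scraper stands on the mat. I hand in.

```bash
python3 - <<'E'
from h import *
print(ticket.job_done())
E
```

```text
the job is handed in; nothing more can be done
None
```

I handed the job in at about 49 s of robot time: the core measured within 1 mm of my estimated seat in the V (which is good to about 2 mm), all five chips in the tray, and the scraper upright on the mat; no verdict came back.

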